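# Close the tin with its inner lid and take off the outer lid

### The job

Close the open tin with its nested pair of lids: pick the pair up together by the thick flange of the inner lid, lower it until the inner lid is fully seated on the tin, and only then let go. Then lift off the outer lid alone, leaving the inner lid seated and undisturbed, and finish still holding the outer lid level, about ten centimetres above the closed tin. Leave the tin standing where it is and do not disturb the stapler, the glue stick or the eraser.

Things in the scene. Friction and masses are not known exactly. Their poses are not given: they have to be found in the camera images.
- tin_mouth (a point): centre of the tin's open mouth, level with its rim (all sizes in mm). Plain metal box standing loose on the desk, 84 (x) x 58 (y) x 60 high outside, wall 3, mouth 78 x 52, about 0.8 kg, a pencil sharpener lying in it. x along its length, y across, z up; same turned half round. Tin and lid pair may each be on the left or right.
- inner_lid_mid (a point): centre of the inner lid's flange, 88 (x) x 64 (y) x 18 mm high, upright sides, z up; grip it across y. Below it a plug 73 x 47 x 12 (lower 6 tapered in 3 a side) enters the mouth with 2.5 play a side; on top a collar 56 x 34 x 5.5. 0.15 kg. At the start the plug stands on the desk, this point 21 up; seated, the flange rests on the tin's rim and this point is 9 above the rim.
- outer_lid_handle (a point): centre of the outer lid's bar handle, 44 (x) x 14 (y) x 14 mm high, z up. Under it a metal cap 72 x 50 x 9 high, hollow below (60 x 38 x 6 deep), rests loosely over the inner lid's collar, 2 play a side, and rides along when that lid is lifted. 0.07 kg. This point is 7 above the cap's top, 16 above its lower edge and, nested, 25 above the centre of the inner lid's flange.
- stapler: stapler 130 x 34 x 48 mm, a bystander; origin at the centre of its underside
- glue_stick: glue stick standing upright, 24 across, 92 mm high, a bystander; origin at the centre of its underside
- eraser: eraser 21 x 52 x 12 mm lying flat, a bystander; origin at the centre of its underside

How it is judged:
On the way, in this order (a step that is already met when the one before it is completed fails the run):
1. the pair of lids is lifted clear of the desk, still nested (height (world z) of inner_lid_mid above 0.08 m and z of outer_lid_handle in the frame of inner_lid_mid between 0.022 and 0.0285 m and horizontal distance between outer_lid_handle and inner_lid_mid below 0.006 m), for 0.1 s.
2. the inner lid is seated on the tin with the outer lid still nested on it, and let go (z of inner_lid_mid in the frame of tin_mouth between 0.006 and 0.012 m and horizontal distance between inner_lid_mid and tin_mouth below 0.006 m and angle between inner_lid_mid's own z axis and vertical below 0.06 rad and z of outer_lid_handle in the frame of inner_lid_mid between 0.022 and 0.0285 m and horizontal distance between outer_lid_handle and inner_lid_mid below 0.006 m and contact force between the fingers and inner_lid below 0.3 N), for 0.2 s.
At the end, for the whole second after the job is handed in: The inner lid is seated on the upright tin (within 3 mm in height, 6 mm sideways, 0.06 rad of level) and untouched by the robot; the outer lid is held by the fingers only, level within 0.25 rad, within 50 mm sideways of the tin's centre and raised 50 to 165 mm above its nested place (z of inner_lid_mid in the frame of tin_mouth between 0.006 and 0.012 m and horizontal distance between inner_lid_mid and tin_mouth below 0.006 m and angle between inner_lid_mid's own z axis and vertical below 0.06 rad and z of outer_lid_handle in the frame of inner_lid_mid between 0.075 and 0.19 m and horizontal distance between outer_lid_handle and inner_lid_mid below 0.05 m and angle between outer_lid_handle's own z axis and vertical below 0.25 rad and contact force between the fingers and outer_lid above 0.5 N and contact force between outer_lid and inner_lid below 0.05 N and contact force between outer_lid and tin below 0.05 N and contact force between the arm and inner_lid below 0.3 N and angle between tin_mouth's own z axis and vertical below 0.1 rad); the arm keeps its last pose, push and grip.
It fails at once if the outer lid came off while the inner lid was not seated on the tin, or the inner lid was disturbed as it came off (distance between outer_lid_handle and inner_lid_mid above 0.035 m and not (z of inner_lid_mid in the frame of tin_mouth between 0.005 and 0.013 m and horizontal distance between inner_lid_mid and tin_mouth below 0.007 m and angle between inner_lid_mid's own z axis and vertical below 0.08 rad)).
It fails at once if the pair was let go above its seat (dropped) (height (world z) of inner_lid_mid above 0.078 m and contact force between the fingers and inner_lid below 0.01 N).
It fails at once if the tin was pushed more than 30 mm or tipped (distance of tin_mouth from where it was at the start of the episode above 0.03 m or angle between tin_mouth's own z axis and vertical above 0.2 rad).
It fails at once if a bystander was disturbed (moved more than 20 mm) (distance of any of stapler, glue_stick, eraser from where it was at the start of the episode above 0.02 m).
It also fails if it takes over 58 s, if anything falls off the work surface, if the arm or the gripper's body presses on something with over 40 N, if the wrist force passes 120 N, or if a joint passes its speed limit or range.

### The arm

A 7-joint arm with a two-finger parallel gripper is mounted at the origin on a cart in front of the work surface, level with it; the furniture and walls round the work are solid. World frame = base frame: x ahead of the robot, y to its left, z up, the work surface at z = 0. Lengths are in m, angles in rad, forces in N, time in s.
With the tool pointing down it reaches from about 0.425 to 0.925 m from the base axis. Payload 6.8 kg.
Tool frame: the origin (TCP) lies at the very end of the fingers, on their centre line; the grasp point (between the pads) lies grip_point_offset behind it (grip_point_offset is the distance from the TCP to the grasp point, in m); z points along the fingers, y is the direction in which the jaws open and shut (so a half turn about z gives the same grasp; the last joint's range is limited). The gripper opens to 85 mm and grips with 20 to 120 N. Pads are 22 mm wide; open, the fingers measure 114 mm over their backs; the gripper's body (76 mm by 85 mm) begins 54 mm behind the grasp point. The pads swing forward as they close: fully open they stand 13 mm farther back than shut.
Start: joints at [1.205, 0.477, 0.022, 1.555, -0.011, 1.109, -0.083], TCP at [0.172, -0.653, 0.231] pointing down, gripper open.
Joint ranges: [-2.96, 2.96], [-0.34, 2.1], [-1.41, 1.46], [0.24, 2.44], [-1.37, 4.51], [0.17, 1.92], [-2.96, 2.96]. Speed limits (rad/s): [2.39, 2.39, 3.14, 3.14, 3.14, 3.14, 3.14].

### API

Orientations are given as a rotation vector (axis times angle).
In Python, from workcell import * gives the robot as it stands. The module is installed in compiled form; this text tells all that it offers.
- The arm moves only by the shell command python3 -m crank 'ROWS' [FORCE]. ROWS is JSON, a list of rows, each a list of 7 numbers: the turn, a rotation vector about the tool's x, y, z in degrees, then the shift along the tool's x, y, z in m, then the opening, from 0 (shut) to 1 (fully open). A call has 1 to 10 rows; each row shifts and turns the pose as measured when the row begins, along the tool's axes as they then stand; what a row does not reach is not made up. A row lasts 1/8 s, in which the tool goes at most 62.5 mm and 10.7 degrees, less where a joint would pass 70% of its speed; a pose out of reach is approached as far as the arm can. A call with a gripper value outside its range is refused whole. The fingers move at their own pace and stop on an object; FORCE is the grip in N (left out, the last holds). Time passes only in rows, so rows that do not move let the fingers close. It gives the time, the measured TCP pose, the force and the opening at its end, in the units of the state.
- get_state(): the state, without advancing time (a new reading comes with each control period).
- read_camera(name): name is "scene" or "top" or "wrist"; returns (picture, depth): 480x640x3 uint8, blue, green, red; 480x640 float32, m along the optical axis (not along the pixel's ray), 0 where there is no reading.
- get_calibration(name): a dict with "fx", "fy", "cx", "cy" (pixels), "dist" ([k1, k2, p1, p2, k3] as OpenCV has them; the pictures are not rectified), "pose" (4x4, takes a point from camera to world coordinates). Camera axes: x right, y down, z forward; pixel columns grow to the right and rows downward; lengths in m; the calibration is good to about 2 mm. A picture is of the moment at which its call begins: read the wrist's pose just before it. get_calibration takes no time and is no camera call; for the wrist camera it gives the pose at the moment of the call.
- hand_in(): hands the job in, once; it reports no verdict.
Trained networks look in the newest picture that a camera, given by its name, has taken for a name from the list of things; names that differ only in an ending like _2 or _b are one class to them, and where a whole thing is asked for, a point or a joint stands for the part that bears it (a point fixed in the world has none). Each returns a list of dicts, best first, with "p" (0 to 1); they miss things now and then, are a little off and sometimes report something else, mostly with a low value. They report only what shows in the picture. A call takes as long as a camera call.
- trace(camera, thing): "pixels" (480x640 bool, what is visible of it).
- spot_point(camera, thing): "point" ([x, y, z] in m, in the coordinates of the camera as it stood for that picture, good to about 4 mm: a listed point, or the origin of a listed thing).
The state is a dict: "time": time; "joint_positions": joint angles; "joint_vel": joint speeds; "effort": joint torques, N m; "ee_pos": TCP position; "tcp_rot": TCP orientation; "wrist_force": force on the tool from outside, world axes, zero at the start; "wrist_torque": the same for the moment, N m; "finger_gap": opening from 0.0 (shut) to 1.0 (fully open).
Only numpy, scipy, OpenCV 4.12 (cv2) and the standard library are available. Lean on these libraries where they do the work, as an engineer would, in place of code of your own. Each camera call takes 0.05 s, during which the arm holds its last target.

## Working session

There is one attempt and no reset: what is moved stays moved. The work goes in short steps, Python scripts to look and compute and a shell command to move; the robot and the scene stay as the last step left them, time stands still between calls to the robot, and variables do not carry over. Pictures are saved under pics/ and viewed, and the job is handed in when it is done.

```bash
mkdir -p pics; cat > h.py <<'E'
from workcell import *
import numpy as np, cv2
from scipy.spatial.transform import Rotation as R
def look(c,fn=None):
    K=get_calibration(c); im,d=read_camera(c)
    if fn: cv2.imwrite('pics/'+fn,im)
    return im,d,K
def w(K,p): 
    P=np.array(K['pose']); return P[:3,:3]@np.array(p)+P[:3,3]
def cloud(K,d,m):
    v,u=np.nonzero(m&(d>0)); 
    cm=np.array([[K['fx'],0,K['cx']],[0,K['fy'],K['cy']],[0,0,1.]])
    n=cv2.undistortPoints(np.stack([u,v],1).astype(float)[:,None],cm,np.array(K['dist'],float))[:,0]
    z=d[v,u].astype(float); P=np.array(K['pose'])
    return np.c_[n*z[:,None],z]@P[:3,:3].T+P[:3,3]
E
python3 - <<'E'
from h import *
s=get_state(); print({k:np.round(v,3) for k,v in s.items()})
for c in ['top','scene']:
    im,d,K=look(c,c+'0.png')
    for t in ['tin_mouth','inner_lid_mid','outer_lid_handle','stapler','glue_stick','eraser']:
        if c=='scene' and t in('stapler','eraser'): continue
        print(c,t,[(round(r['p'],2),np.round(w(K,r['point']),3)) for r in spot_point(c,t)][:3])
import workcell; print([x for x in dir(workcell) if 'grip' in x])
try: print(grip_point_offset)
except Exception as e: print(e)
E
```

```text
{'time': np.float64(0.0), 'joint_positions': array([ 1.205,  0.478,  0.022,  1.556, -0.012,  1.109, -0.083]), 'joint_vel': array([-0.001,  0.   ,  0.   , -0.001,  0.   , -0.002,  0.002]), 'effort': array([ 0.0000e+00, -5.9645e+01,  1.6080e+00, -2.8119e+01,  1.3000e-02,
        9.0000e-03, -0.0000e+00]), 'ee_pos': array([ 0.172, -0.652,  0.23 ]), 'tcp_rot': array([-3.114e+00, -4.040e-01,  1.000e-03]), 'wrist_force': array([ 0.378, -0.398,  0.723]), 'wrist_torque': array([-0.034,  0.045, -0.006]), 'finger_gap': np.float64(1.003)}
top tin_mouth [(0.84, array([0.527, 0.184, 0.061]))]
top inner_lid_mid [(0.88, array([ 0.489, -0.209,  0.024])), (0.4, array([ 0.428,  0.004, -0.001]))]
top outer_lid_handle [(0.92, array([ 0.493, -0.206,  0.048]))]
top stapler [(0.69, array([0.476, 0.421, 0.003]))]
top glue_stick [(0.72, array([ 0.49 , -0.204,  0.05 ])), (0.52, array([ 0.719, -0.045,  0.002]))]
top eraser [(0.59, array([ 0.429,  0.004, -0.   ]))]
scene tin_mouth [(0.57, array([0.533, 0.186, 0.062]))]
scene inner_lid_mid [(0.83, array([ 0.492, -0.212,  0.018]))]
scene outer_lid_handle [(0.76, array([ 0.491, -0.207,  0.047])), (0.39, array([ 0.718, -0.043, -0.002]))]
scene glue_stick [(0.9, array([ 0.717, -0.044, -0.   ]))]
['grip_point_offset']
0.0187
```

View pics/top0.png

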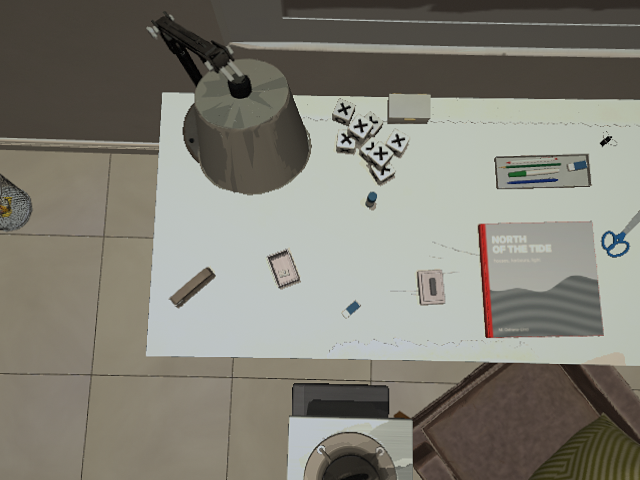

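View pics/scene0.png

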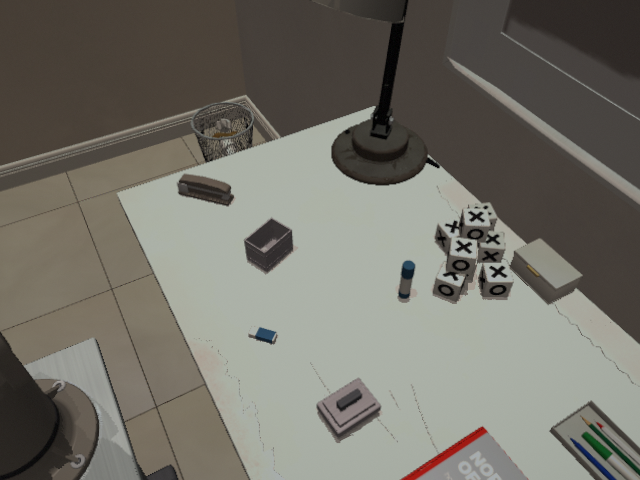

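```bash
python3 - <<'E'
from h import *
for c in ['top','scene']:
    im,d,K=look(c)
    for t,zr in [('tin_mouth',(.05,.07)),('inner_lid_mid',(.025,.034)),('outer_lid_handle',(.048,.056)),('outer_lid_handle',(.034,.044))]:
        r=trace(c,t)
        if not r: print(c,t,'none'); continue
        m=r[0]['pixels']; P=cloud(K,d,m); q=P[(P[:,2]>zr[0])&(P[:,2]<zr[1])]
        print(c,t,round(r[0]['p'],2),m.sum(),len(q),np.round(np.percentile(P[:,2],[5,50,95]),3))
        if len(q)<10: continue
        (cx,cy),sz,a=cv2.minAreaRect((q[:,:2]*1000).astype(np.float32)); print('  rect',round(cx,1),round(cy,1),np.round(sz,1),round(a,1),'z',np.round(np.median(q[:,2]),4))
E
```

```text
top tin_mouth 0.68 704 130 [-0.002  0.005  0.061]
  rect 527.1 183.7 [84.6 58.1] 22.4 z 0.059
top inner_lid_mid 0.65 287 204 [0.02  0.029 0.035]
  rect 490.3 -204.9 [87.6 64.2] 5.0 z 0.0293
top outer_lid_handle 0.57 541 72 [0.034 0.04  0.055]
  rect 494.8 -204.4 [49.4 15. ] 4.3 z 0.0529
top outer_lid_handle 0.57 541 381 [0.034 0.04  0.055]
  rect 490.2 -205.0 [72.1 51. ] 5.9 z 0.0396
scene tin_mouth 0.92 1749 376 [0.001 0.032 0.058]
  rect 527.8 182.9 [88.9 61. ] 22.9 z 0.0562
scene inner_lid_mid 0.92 688 501 [0.016 0.028 0.032]
  rect 490.7 -207.9 [90.9 63.3] 2.8 z 0.0289
scene outer_lid_handle 0.92 1319 229 [0.035 0.039 0.053]
  rect 489.8 -205.9 [44.5 14.6] 6.3 z 0.0523
scene outer_lid_handle 0.92 1319 1012 [0.035 0.039 0.053]
  rect 490.2 -206.3 [73.5 53. ] 5.3 z 0.0385
```

```bash
cat >> h.py <<'E'
LID=np.array([.4903,-.2055]); LY=5.2; TIN=np.array([.5272,.1835]); TY=22.5
def togo(x,y,z,yaw):
    s=get_state(); Rc=R.from_rotvec(s['tcp_rot']); p=np.array(s['ee_pos'])
    T=R.from_euler('z',yaw,degrees=True)*R.from_euler('x',180,degrees=True)
    d=Rc.inv().apply(np.array([x,y,z])-p); t=(Rc.inv()*T).as_rotvec(degrees=True)
    print('t',round(float(s['time']),2),'p',np.round(p,4),'shift mm',np.round(d*1000,1),'turn',np.round(t,2),'F',np.round(s['wrist_force'],1),'gap',round(float(s['finger_gap']),3))
E
python3 -c "
from h import *
togo(*LID,.2,LY)"
```

```text
t 1.1 p [ 0.1721 -0.6527  0.2313] shift mm [ 421.7 -351.3   31.3] turn [0.   0.   9.57] F [ 0.2 -0.2  0.3] gap 0.997
```

```bash
python3 -m crank '[[0,0,0,0.04,-0.033,0,1],[0,0,0,0.042,-0.035,0,1],[0,0,0,0.042,-0.035,0,1],[0,0,0,0.042,-0.035,0,1],[0,0,0,0.042,-0.035,0,1],[0,0,0,0.042,-0.035,0,1],[0,0,0,0.042,-0.035,0,1],[0,0,0,0.042,-0.035,0,1],[0,0,0,0.042,-0.035,0,1],[0,0,0,0,0,0,1]]'; python3 -c "
from h import *
togo(*LID,.2,LY)"
```

```text
time: 2.35
ee_pos: [0.4655, -0.2435, 0.232]
tcp_rot: [3.111, 0.401, 0.006]
wrist_force: [-0.6, -1.4, 0.6]
finger_gap: 0.997
t 2.35 p [ 0.4655 -0.2435  0.232 ] shift mm [ 33.6 -30.7  31.9] turn [ 0.3  -0.2   9.47] F [-0.6 -1.4  0.6] gap 0.997
```

```bash
python3 -m crank '[[0,0,0,0.0336,-0.0307,0.015,1],[0,0,0,0,0,0.015,1],[0,0,9.5,0,0,0,1],[0,0,0,0,0,0,1]]'; python3 - <<'E'
from h import *
togo(*LID,.2,LY)
im,d,K=look('wrist','w1.png')
for t,zr in [('inner_lid_mid',(.025,.034)),('outer_lid_handle',(.048,.056)),('outer_lid_handle',(.034,.044))]:
    r=trace('wrist',t)
    if not r: print(t,'none'); continue
    m=r[0]['pixels']; P=cloud(K,d,m); q=P[(P[:,2]>zr[0])&(P[:,2]<zr[1])]
    print(t,round(r[0]['p'],2),m.sum(),len(q),np.round(np.percentile(P[:,2],[5,50,95]),3))
    if len(q)>10:
        (cx,cy),sz,a=cv2.minAreaRect((q[:,:2]*1000).astype(np.float32)); print('  rect',round(cx,1),round(cy,1),np.round(sz,1),round(a,1))
E
```

```text
time: 2.85
ee_pos: [0.4898, -0.2079, 0.2011]
tcp_rot: [3.132, 0.133, 0.006]
wrist_force: [0.1, 0.6, 0.6]
finger_gap: 0.998
t 2.85 p [ 0.4898 -0.2079  0.2011] shift mm [ 0.7 -2.3  1.1] turn [ 0.41 -0.22 -0.34] F [0.1 0.6 0.6] gap 0.998
inner_lid_mid 0.82 2472 2363 [0.027 0.03  0.031]
  rect 489.3 -204.3 [87.6 64.2] 5.1
outer_lid_handle 0.86 5132 937 [0.038 0.039 0.053]
  rect 490.2 -203.9 [43.7 13.4] 4.9
outer_lid_handle 0.86 5132 4139 [0.038 0.039 0.053]
  rect 489.9 -203.8 [72.  49.8] 4.7
```

View pics/w1.png

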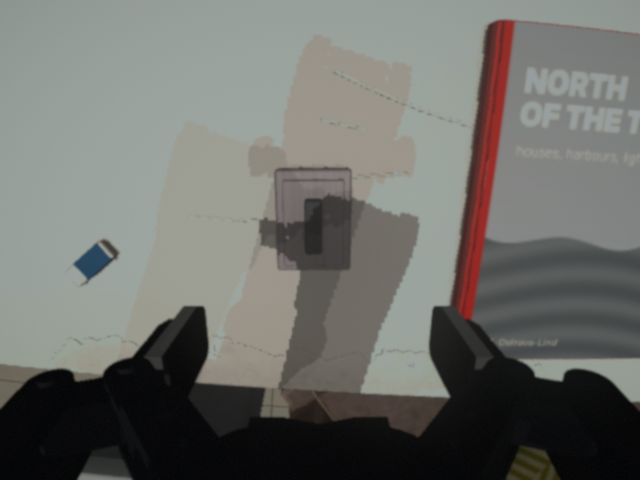

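```bash
sed -i 's/^LID=np.array(\[.4903,-.2055\]); LY=5.2/LID=np.array([.4900,-.2045]); LY=5.0/' h.py; python3 -m crank '[[0.4,-0.2,-0.1,0.0007,-0.0033,0.03,1],[0,0,0,0,0,0.04,1],[0,0,0,0,0,0.04,1],[0,0,0,0,0,0.03,1],[0,0,0,0,0,0,1]]'; python3 -c "
from h import *
togo(*LID,.002,LY)"
```

```text
time: 3.68
ee_pos: [0.4926, -0.2075, 0.0601]
tcp_rot: [3.136, 0.145, 0.01]
wrist_force: [-0.3, 0.1, 0.1]
finger_gap: 0.999
t 3.67 p [ 0.4926 -0.2075  0.0601] shift mm [-2.7 -3.4 58.1] turn [ 0.16 -0.36  0.3 ] F [-0.3  0.1  0.1] gap 0.999
```

```bash
python3 -m crank '[[0.2,-0.4,0.3,-0.0027,-0.0034,0.0,1],[0,0,0,0,0,0.015,1],[0,0,0,0,0,0.015,1],[0,0,0,0,0,0.0,1]]'; python3 -c "
from h import *
togo(*LID,.002,LY)"
```

```text
time: 4.18
ee_pos: [0.4918, -0.2052, 0.0316]
tcp_rot: [3.137, 0.138, 0.007]
wrist_force: [0.6, 0.5, -0.5]
finger_gap: 1.003
t 4.17 p [ 0.4918 -0.2052  0.0316] shift mm [-1.8 -0.9 29.6] turn [ 0.08 -0.24  0.02] F [ 0.6  0.5 -0.5] gap 1.003
```

```bash
python3 -m crank '[[0.1,-0.3,0,-0.0018,-0.0009,0.01,1],[0,0,0,0,0,0.01,1],[0,0,0,0,0,0.006,1],[0,0,0,0,0,0.002,1],[0,0,0,0,0,0,1]]' 40; python3 - <<'E'
from h import *
togo(*LID,.002,LY); look('wrist','w2.png')
E
```

```text
time: 4.8
ee_pos: [0.49, -0.2045, 0.0016]
tcp_rot: [-3.138, -0.138, 0.002]
wrist_force: [-0.3, 0.7, 0.7]
finger_gap: 0.997
t 4.8 p [ 0.49   -0.2045  0.0016] shift mm [-0.   0.  -0.4] turn [-0.02  0.08  0.03] F [-0.3  0.7  0.7] gap 0.997
```

View pics/w2.png

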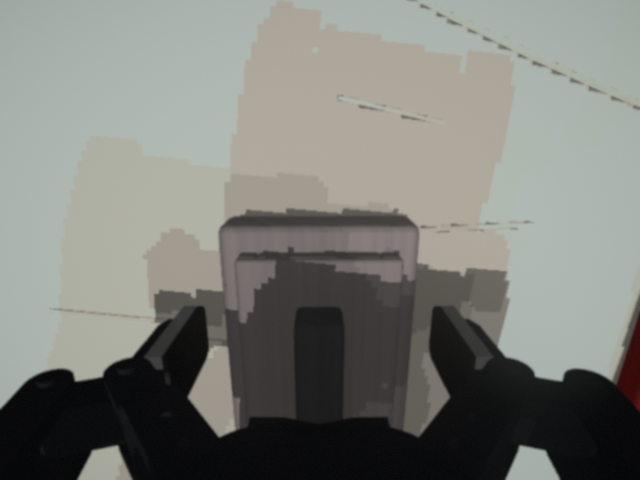

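The pads (x≈205 and 435) straddle the lid centred at x≈320; closing.

```bash
python3 -m crank '[[0,0,0,0,0,0,0.85],[0,0,0,0,0,0,0.75],[0,0,0,0,0,0,0.6],[0,0,0,0,0,0,0.6],[0,0,0,0,0,0,0.6],[0,0,0,0,0,0,0.6]]' 50; python3 - <<'E'
from h import *
togo(*LID,.002,LY); look('wrist','w3.png')
E
```

```text
time: 5.6
ee_pos: [0.4905, -0.2046, 0.0026]
tcp_rot: [3.138, 0.138, 0.0]
wrist_force: [-0.0, 0.1, 0.8]
finger_gap: 0.739
t 5.6 p [ 0.4905 -0.2046  0.0026] shift mm [-0.5 -0.2  0.6] turn [ 0.01 -0.    0.02] F [-0.   0.1  0.8] gap 0.739
```

View pics/w3.png

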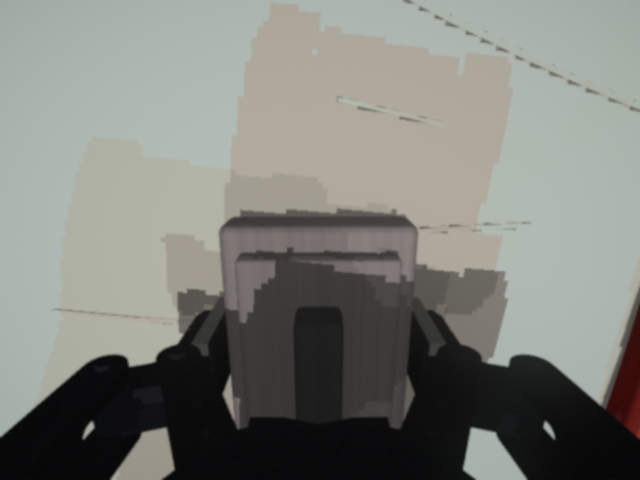

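Gripped at gap 0.739 (≈63 mm), lids unmoved. Lift gently.

```bash
python3 -m crank '[[0,0,0,0,0,-0.005,0.6],[0,0,0,0,0,-0.01,0.6],[0,0,0,0,0,-0.02,0.6],[0,0,0,0,0,-0.03,0.6],[0,0,0,0,0,-0.03,0.6],[0,0,0,0,0,-0.03,0.6],[0,0,0,0,0,-0.015,0.6],[0,0,0,0,0,0,0.6]]'; python3 - <<'E'
from h import *
togo(*TIN,.15,TY); 
im,d,K=look('scene','s2.png')
for t in ['inner_lid_mid','outer_lid_handle','tin_mouth']:
    print(t,[(round(r['p'],2),np.round(w(K,r['point']),3)) for r in spot_point('scene',t)][:3])
E
```

```text
time: 6.65
ee_pos: [0.4891, -0.2043, 0.1489]
tcp_rot: [-3.139, -0.138, 0.002]
wrist_force: [-0.1, 0.4, -2.2]
finger_gap: 0.741
t 6.65 p [ 0.4891 -0.2043  0.1489] shift mm [  71.9 -383.    -1.2] turn [ -0.02   0.07 -17.47] F [-0.1  0.4 -2.2] gap 0.741
inner_lid_mid []
outer_lid_handle [(0.84, array([ 0.489, -0.207,  0.196])), (0.24, array([0.528, 0.188, 0.061]))]
tin_mouth [(0.89, array([0.531, 0.186, 0.06 ]))]
```

View pics/s2.png

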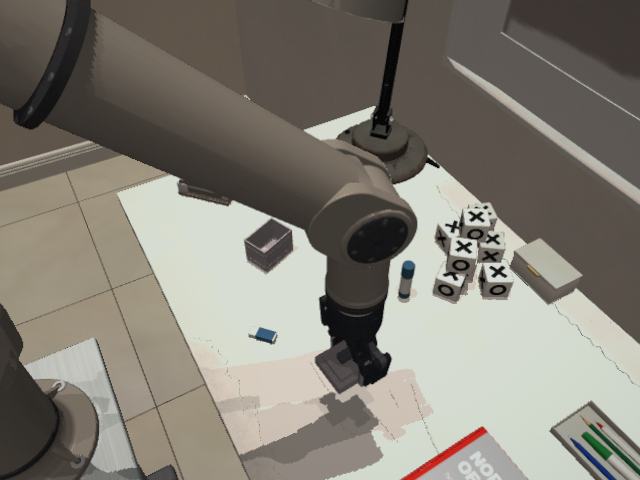

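```bash
python3 -m crank '[[0,0,0,0.003,-0.015,0,0.6],[0,0,0,0.006,-0.03,0,0.6],[0,0,0,0.007,-0.04,0,0.6],[0,0,0,0.007,-0.04,0,0.6],[0,0,0,0.007,-0.04,0,0.6],[0,0,0,0.007,-0.04,0,0.6],[0,0,0,0.006,-0.03,0,0.6],[0,0,0,0.003,-0.02,0,0.6],[0,0,0,0,0,0,0.6]]'; python3 - <<'E'
from h import *
togo(*TIN,.15,TY)
for c in ['wrist','top']:
    im,d,K=look(c,c+'4.png')
    r=trace(c,'tin_mouth')
    if not r: continue
    m=r[0]['pixels']; P=cloud(K,d,m); q=P[(P[:,2]>.05)&(P[:,2]<.07)]
    (cx,cy),sz,a=cv2.minAreaRect((q[:,:2]*1000).astype(np.float32)); print('  rect',r[0]['p'],len(q),round(cx,1),round(cy,1),np.round(sz,1),round(a,1))
E
```

```text
time: 7.98
ee_pos: [0.5067, 0.0725, 0.141]
tcp_rot: [-3.131, -0.148, 0.026]
wrist_force: [-0.4, -0.5, -1.4]
finger_gap: 0.739
t 7.97 p [0.5067 0.0725 0.141 ] shift mm [  30.8 -108.6   -8.7] turn [ -0.58   0.84 -17.07] F [-0.4 -0.5 -1.4] gap 0.739
  rect 0.66 0 0.0 0.0 [0. 0.] 0.0
  rect 0.58 111 527.2 183.7 [83.5 56.9] 22.3
```

View pics/wrist4.png

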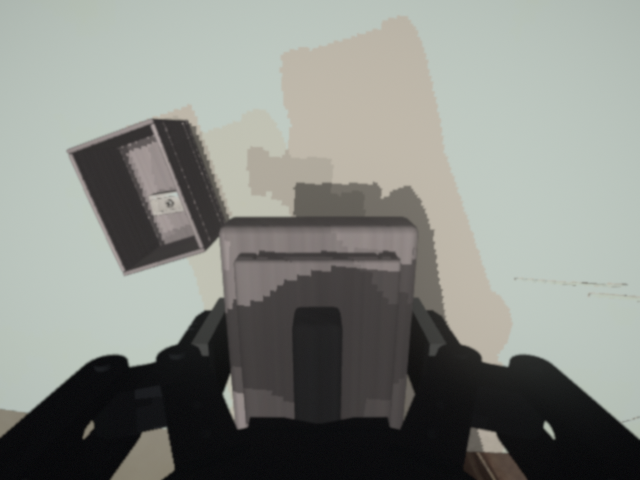

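The whole tin rim shows in the wrist view (corners about (68,150), (155,120), (207,248), (125,272)); measuring its rim by depth, and the lid in the grip likewise.

```bash
cat >> h.py <<'E'
def rect(P,m):
    q=P[m]; (cx,cy),sz,a=cv2.minAreaRect((q[:,:2]*1000).astype(np.float32))
    print('  rect n',len(q),'c',round(cx,1),round(cy,1),np.round(sz,1),round(a,1),'z',np.round(np.median(q[:,2]),4)); return np.array([cx,cy])
E
python3 - <<'E'
from h import *
togo(*TIN,.15,TY)
s=get_state(); tcp=np.array(s['ee_pos'])
im,d,K=look('wrist')
for r in trace('wrist','tin_mouth'): 
    v,u=np.nonzero(r['pixels']); print(r['p'],u.min(),u.max(),v.min(),v.max())
P=cloud(K,d,np.ones((480,640),bool))
near=np.hypot(P[:,0]-.527,P[:,1]-.1835)<.06
for lo in (.052,.055,.057): rect(P,near&(P[:,2]>lo)&(P[:,2]<.066))
# lid in the tool frame
Q=(R.from_rotvec(s['tcp_rot']).inv()).apply(P-tcp)
nl=(abs(Q[:,0])<.06)&(abs(Q[:,1])<.028)
h=Q[nl]; H,e=np.histogram(h[:,2],bins=np.arange(-.07,.02,.002)); print([(round(a*1000),b) for a,b in zip(e,H) if b>50])
E
```

```text
t 8.18 p [0.5071 0.0685 0.1411] shift mm [  30.1 -112.9   -8.7] turn [ -0.48   0.85 -17.41] F [ 0.5  0.4 -1.6] gap 0.738
0.58 60 220 120 276
  rect n 3894 c 527.1 186.0 [84.3 60. ] 22.7 z 0.0589
  rect n 3145 c 527.1 186.0 [84.3 60. ] 22.7 z 0.0593
  rect n 2631 c 527.1 186.2 [84.5 59.7] 22.3 z 0.0596
[(-70, np.int64(217)), (-68, np.int64(56)), (-52, np.int64(2826)), (-50, np.int64(1976)), (-48, np.int64(190)), (-46, np.int64(155)), (-44, np.int64(146)), (-42, np.int64(146)), (-40, np.int64(122)), (-38, np.int64(13397)), (-36, np.int64(6144)), (-34, np.int64(362)), (-32, np.int64(302)), (-30, np.int64(816)), (-28, np.int64(4988)), (-26, np.int64(612)), (-24, np.int64(247)), (-22, np.int64(231)), (-20, np.int64(220)), (-18, np.int64(204)), (-16, np.int64(206)), (-14, np.int64(193))]
```

```bash
python3 - <<'E'
from h import *
s=get_state(); tcp=np.array(s['ee_pos'])
im,d,K=look('wrist')
P=cloud(K,d,np.ones((480,640),bool))
Q=(R.from_rotvec(s['tcp_rot']).inv()).apply(P-tcp)*1000
m=(abs(Q[:,0])<60)&(abs(Q[:,1])<45)
for n,(a,b) in {'flange':(-30.5,-25),'cap':(-40,-35),'handle':(-53,-49)}.items():
    q=Q[m&(Q[:,2]>a)&(Q[:,2]<b)]
    c=q[abs(q[:,1])<5] if n=='handle' else q[abs(q[:,1])<20]
    print(n,'x',np.round(np.percentile(c[:,0],[.2,50,99.8]),1),'y',np.round(np.percentile(q[:,1],[.2,99.8]),1),'z',np.round(np.median(q[:,2]),1))
    if n!='handle':
        hi=[np.percentile(q[abs(q[:,1]-y)<2][:,0],99) for y in (-20,-10,0,10,20)]; print('  far edge by y',np.round(hi,1))
# tin rim, per-side lines in tin frame
c,sn=np.cos(np.radians(22.5)),np.sin(np.radians(22.5)); T=(P[:,:2]-[.527,.185])*1000
X=T@[c,sn];Y=T@[-sn,c]; z=P[:,2]
k=(z>.0565)&(z<.064)&(np.hypot(X,Y)<60)
for lab,A,B,half,o in (('x',X,Y,42,15),('y',Y,X,29,25)):
    for sgn in(-1,1):
        g=A[k&(abs(B)<o)&(sgn*A>half-9)]; print(lab,sgn,len(g),np.round(np.percentile(g,[1,5,50,95,99]),1))
E
```

```text
flange x [34.4 38.7 43.3] y [-44.1  43.5] z -27.2
  far edge by y [43.2 43.  43.2 43.1 43. ]
cap x [-21.7  16.1  35.2] y [-38.4  37.5] z -36.3
  far edge by y [34.7 34.8 35.  34.8 34.7]
handle x [-11.8   6.1  21.1] y [-44.5  44.4] z -50.3
x -1 242 [-41.3 -41.1 -39.4 -38.3 -38.2]
x 1 278 [39.4 39.6 40.8 42.3 42.6]
y -1 552 [-28.3 -28.1 -27.1 -25.2 -24.8]
y 1 565 [26.4 26.7 27.8 29.8 30.2]
```

```bash
sed -i 's/TIN=np.array(\[.5272,.1835\]); TY=22.5/TIN=np.array([.5279,.1856]); TY=22.4/' h.py; python3 -m crank '[[0,0,0,0.003,-0.015,0,0.6],[0,0,0,0.007,-0.03,0,0.6],[0,0,0,0.009,-0.03,0,0.6],[0,0,0,0.006,-0.02,0,0.6],[0,0,0,0.005,-0.015,0,0.6],[-0.3,0.4,-5,0,0,0,0.6],[-0.2,0.4,-7,0,0,0,0.6],[0,0,-5,0,0,0,0.6],[0,0,0,0,0,0,0.6]]'; python3 -c "
from h import *
togo(*TIN,.1,TY)"
```

```text
time: 9.45
ee_pos: [0.529, 0.1889, 0.1419]
tcp_rot: [-3.081, -0.61, -0.002]
wrist_force: [-0.5, -0.0, -1.7]
finger_gap: 0.734
t 9.45 p [0.529  0.1889 0.1419] shift mm [-2.3  2.6 41.9] turn [-0.03 -0.06 -0.01] F [-0.5 -0.  -1.7] gap 0.734
```

```bash
python3 -m crank '[[0,0,0,-0.0023,0.0026,0.01,0.6],[0,0,0,0,0,0.02,0.6],[0,0,0,0,0,0.01,0.6],[0,0,0,0,0,0,0.6]]'; python3 - <<'E'
from h import *
togo(*TIN,.066,TY); look('wrist','w5.png'); look('scene','s5.png')
E
```

```text
time: 9.95
ee_pos: [0.5277, 0.1847, 0.0995]
tcp_rot: [-3.084, -0.6, -0.0]
wrist_force: [0.8, -1.0, -1.6]
finger_gap: 0.739
t 9.95 p [0.5277 0.1847 0.0995] shift mm [ 0.5 -0.7 33.5] turn [-0.   -0.01 -0.36] F [ 0.8 -1.  -1.6] gap 0.739
```

View pics/w5.png

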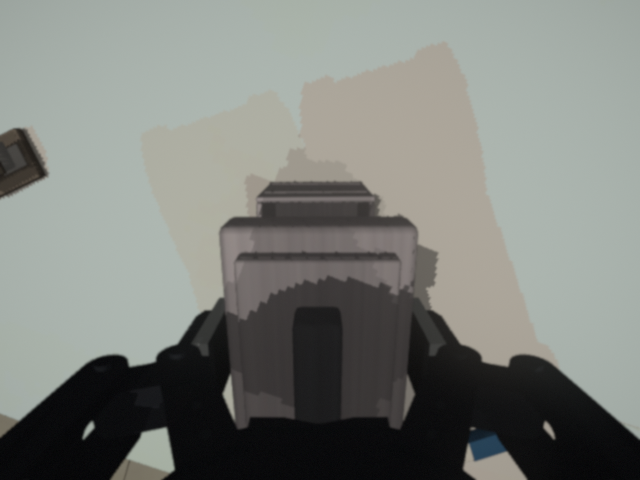

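View pics/s5.png

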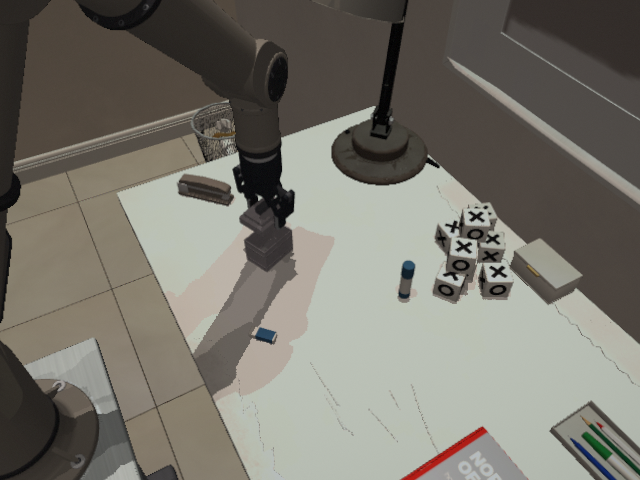

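```bash
python3 - <<'E'
from h import *
s=get_state(); tcp=np.array(s['ee_pos'])
im,d,K=look('wrist')
P=cloud(K,d,np.ones((480,640),bool))
Q=(R.from_rotvec(s['tcp_rot']).inv()).apply(P-tcp)*1000
z=P[:,2]
k=(z>.056)&(z<.064)&(Q[:,0]>30)&(Q[:,0]<55)&(abs(Q[:,1])<50)
q=Q[k]; print(k.sum(),'x',np.percentile(q[:,0],[1,50,99]).round(1),'y',np.percentile(q[:,1],[.5,99.5]).round(1))
for y in(-20,0,20): print(y,np.percentile(q[abs(q[:,1]-y)<4][:,0],[2,98]).round(1))
f=Q[(Q[:,2]>-30)&(Q[:,2]<-25)&(Q[:,0]>36)&(Q[:,0]<50)&(abs(Q[:,1])<50)]; print('flange y',np.percentile(f[:,1],[.5,99.5]).round(1),'x',np.percentile(f[:,0],99).round(1))
togo(*TIN,.066,TY)
E
```

```text
988 x [32.5 39.9 41.5] y [-30.5  27. ]
-20 [38.8 41.4]
0 [38.8 41.5]
20 [38.8 41.5]
flange y [-31.6  30.5] x 43.2
t 10.1 p [0.5286 0.1853 0.1008] shift mm [-0.6 -0.6 34.8] turn [-0.01 -0.16 -0.34] F [ 0.7 -0.1 -1.5] gap 0.739
```

```bash
python3 -m crank '[[0,0,-0.2,0.0002,-0.0011,0.01,0.6],[0,0,0,0,0,0.01,0.6],[0,0,0,0,0,0.008,0.6],[0,0,0,0,0,0,0.6]]'; python3 - <<'E'
from h import *
togo(*TIN,.0506,TY); s=get_state(); tcp=np.array(s['ee_pos'])
im,d,K=look('wrist','w6.png')
P=cloud(K,d,np.ones((480,640),bool))
Q=(R.from_rotvec(s['tcp_rot']).inv()).apply(P-tcp)*1000
z=P[:,2]
k=(z>.056)&(z<.063)&(Q[:,0]>30)&(Q[:,0]<55)&(abs(Q[:,1])<34)
q=Q[k]; print(k.sum(),'x',np.percentile(q[:,0],[1,50,99]).round(1),'y',np.percentile(q[:,1],[.5,99.5]).round(1))
f=Q[(Q[:,2]>-30)&(Q[:,2]<-25)&(Q[:,0]>36)&(Q[:,0]<50)&(abs(Q[:,1])<50)]; print('flange y',np.percentile(f[:,1],[.5,99.5]).round(1),'x',np.percentile(f[:,0],99).round(1))
E
```

```text
time: 10.6
ee_pos: [0.5289, 0.1867, 0.0715]
tcp_rot: [-3.082, -0.606, -0.006]
wrist_force: [-0.6, -0.3, -2.9]
finger_gap: 0.737
t 10.6 p [0.5289 0.1867 0.0715] shift mm [-1.4  0.7 20.9] turn [-0.   -0.23 -0.14] F [-0.6 -0.3 -2.9] gap 0.737
869 x [38.3 39.6 40.4] y [-28.9  28.1]
flange y [-31.5  30.5] x 43.2
```

View pics/w6.png

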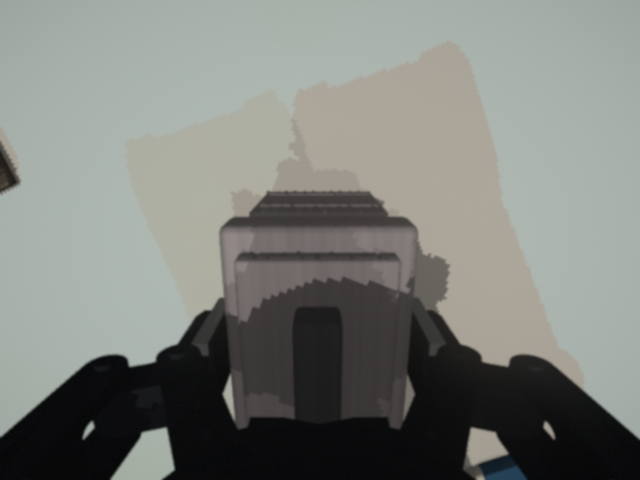

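```bash
python3 -m crank '[[0,-0.2,-0.1,-0.0008,0,0.003,0.6],[0,0,0,0,0,0.004,0.6],[0,0,0,0,0,0.004,0.6],[0,0,0,0,0,0,0.6]]'; python3 - <<'E'
from h import *
togo(*TIN,.0506,TY)
E
```

```text
time: 11.15
ee_pos: [0.5288, 0.1867, 0.0606]
tcp_rot: [-3.082, -0.609, -0.003]
wrist_force: [0.3, 0.6, -2.5]
finger_gap: 0.737
t 11.15 p [0.5288 0.1867 0.0606] shift mm [-1.2  0.7 10. ] turn [-0.   -0.11 -0.04] F [ 0.3  0.6 -2.5] gap 0.737
```

```bash
python3 -m crank '[[0,0,0,-0.0006,0.0002,0.002,0.6],[0,0,0,0,0,0.002,0.6],[0,0,0,0,0,0,0.6]]'; python3 - <<'E'
from h import *
togo(*TIN,.0506,TY); s=get_state(); tcp=np.array(s['ee_pos'])
im,d,K=look('wrist')
P=cloud(K,d,np.ones((480,640),bool))
Q=(R.from_rotvec(s['tcp_rot']).inv()).apply(P-tcp)*1000
z=P[:,2]
k=(z>.055)&(z<.063)&(Q[:,0]>30)&(Q[:,0]<55)&(abs(Q[:,1])<34)
q=Q[k]; print(k.sum(),'x',np.percentile(q[:,0],[1,50,99]).round(1),'y',np.percentile(q[:,1],[.5,99.5]).round(1))
f=Q[(Q[:,2]>-30)&(Q[:,2]<-25)&(Q[:,0]>36)&(Q[:,0]<50)&(abs(Q[:,1])<50)]; print('flange y',np.percentile(f[:,1],[.5,99.5]).round(1),'x',np.percentile(f[:,0],99).round(1))
E
```

```text
time: 11.52
ee_pos: [0.5284, 0.1863, 0.0565]
tcp_rot: [-3.082, -0.609, -0.003]
wrist_force: [-0.1, -0.1, -2.6]
finger_gap: 0.74
t 11.53 p [0.5284 0.1863 0.0565] shift mm [-0.7  0.4  5.9] turn [-0.   -0.13 -0.04] F [-0.1 -0.1 -2.6] gap 0.74
146 x [40.6 40.8 41.2] y [-28.7  27.2]
flange y [-31.6  30.5] x 43.3
```

```bash
python3 -m crank '[[0,0,0,0,0,0.002,0.6],[0,0,0,0,0,0.0015,0.6],[0,0,0,0,0,0,0.6]]'; python3 -m crank '[[0,0,0,0,0,0.001,0.6],[0,0,0,0,0,0,0.6]]'; python3 -m crank '[[0,0,0,0,0,0.001,0.6],[0,0,0,0,0,0,0.6]]'
```

```text
time: 11.95
ee_pos: [0.5285, 0.1863, 0.0529]
tcp_rot: [-3.081, -0.609, -0.004]
wrist_force: [0.1, 0.1, -2.5]
finger_gap: 0.737
time: 12.2
ee_pos: [0.5286, 0.1864, 0.0519]
tcp_rot: [-3.081, -0.609, -0.004]
wrist_force: [-0.3, -0.1, -2.1]
finger_gap: 0.74
time: 12.45
ee_pos: [0.5286, 0.1864, 0.0508]
tcp_rot: [-3.081, -0.609, -0.004]
wrist_force: [-0.3, 0.5, -1.5]
finger_gap: 0.739
```

```bash
python3 -m crank '[[0,0,0,0,0,0.001,0.6],[0,0,0,0,0,0,0.6]]'; python3 -m crank '[[0,0,0,0,0,0.001,0.6],[0,0,0,0,0,0,0.6]]'
```

```text
time: 12.7
ee_pos: [0.5288, 0.1865, 0.0508]
tcp_rot: [-3.082, -0.609, -0.005]
wrist_force: [-0.6, 0.0, -1.5]
finger_gap: 0.738
time: 12.95
ee_pos: [0.5289, 0.1865, 0.0507]
tcp_rot: [3.082, 0.609, 0.005]
wrist_force: [0.3, -0.7, -0.7]
finger_gap: 0.736
```

```bash
python3 -m crank '[[0,0,0,0,0,0.002,0.6],[0,0,0,0,0,0.002,0.6],[0,0,0,0,0,0,0.6]]'; python3 -c "
from h import *
for i in range(4):
    togo(*TIN,.0506,TY); read_camera('scene')"
```

```text
time: 13.32
ee_pos: [0.5292, 0.1867, 0.051]
tcp_rot: [3.08, 0.608, 0.007]
wrist_force: [0.1, -0.1, -3.2]
finger_gap: 0.74
t 13.32 p [0.5292 0.1867 0.051 ] shift mm [-1.6  0.5  0.4] turn [ 0.16 -0.22 -0.07] F [ 0.1 -0.1 -3.2] gap 0.74
t 13.38 p [0.5293 0.1867 0.0509] shift mm [-1.7  0.5  0.3] turn [ 0.15 -0.23 -0.07] F [-0.1  0.5 -2.5] gap 0.734
t 13.43 p [0.5293 0.1868 0.0506] shift mm [-1.7  0.6 -0. ] turn [ 0.14 -0.22 -0.07] F [-0.7 -0.9  4.6] gap 0.741
t 13.47 p [0.5293 0.1867 0.0506] shift mm [-1.8  0.5  0. ] turn [ 0.14 -0.21 -0.08] F [-0.6 -0.1  4.2] gap 0.736
```

```bash
python3 - <<'E'
from h import *
im,d,K=look('scene')
cv2.imwrite('pics/s7.png',cv2.resize(im[180:300,200:340],None,fx=5,fy=5,interpolation=cv2.INTER_CUBIC)[:600,:700])
imw,dw,Kw=look('wrist','w7.png')
P=cloud(K,d,np.ones((480,640),bool)); 
near=np.hypot(P[:,0]-.528,P[:,1]-.186)<.06
for lo,hi in((.073,.083),): rect(P,near&(P[:,2]>lo)&(P[:,2]<hi))
togo(*TIN,.0506,TY)
E
```

```text
rect n 311 c 517.1 180.3 [84. 82.] 79.4 z 0.0771
t 13.62 p [0.5293 0.1867 0.0506] shift mm [-1.7  0.5 -0. ] turn [ 0.14 -0.2  -0.08] F [-1.3 -0.3  3.8] gap 0.739
```

View pics/s7.png

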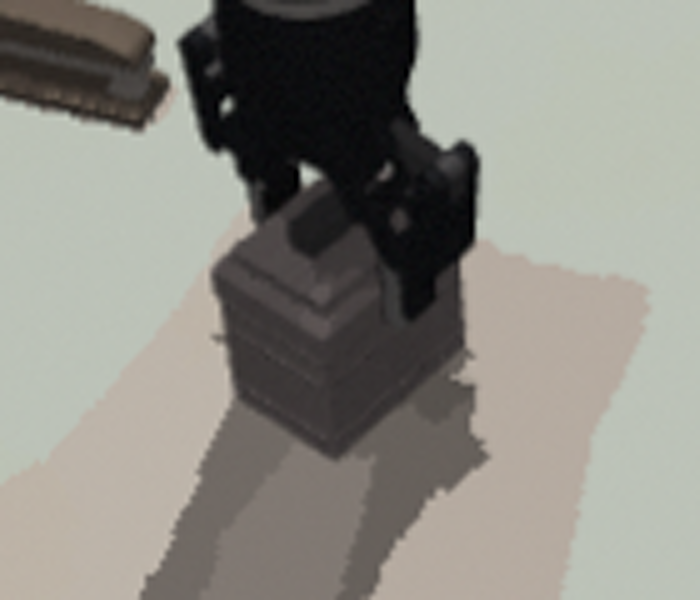

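View pics/w7.png

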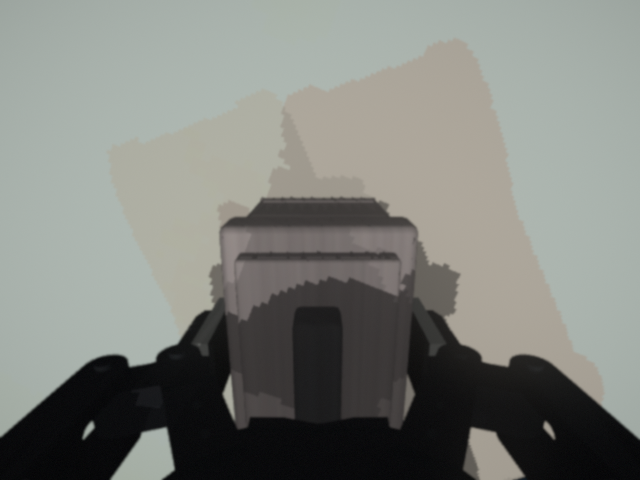

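The flange sits flush on the rim with no gap, level; upward reaction ≈6 N. Let go.

```bash
python3 -m crank '[[0,0,0,0,0,0,0.8],[0,0,0,0,0,0,0.9],[0,0,0,0,0,0,1],[0,0,0,0,0,0,1],[0,0,0,0,0,0,1],[0,0,0,0,0,0,1]]'; python3 - <<'E'
from h import *
togo(*TIN,.0506,TY); look('wrist','w8.png')
im,d,K=look('scene')
cv2.imwrite('pics/s8.png',cv2.resize(im[180:300,200:340],None,fx=5,fy=5,interpolation=cv2.INTER_CUBIC)[:600,:700])
E
```

```text
time: 14.38
ee_pos: [0.5292, 0.1867, 0.0496]
tcp_rot: [3.081, 0.608, 0.005]
wrist_force: [0.2, 0.8, 0.1]
finger_gap: 1.002
t 14.38 p [0.5292 0.1867 0.0496] shift mm [-1.6  0.5 -1. ] turn [ 0.13 -0.16 -0.08] F [0.2 0.8 0.1] gap 1.002
```

View pics/s8.png

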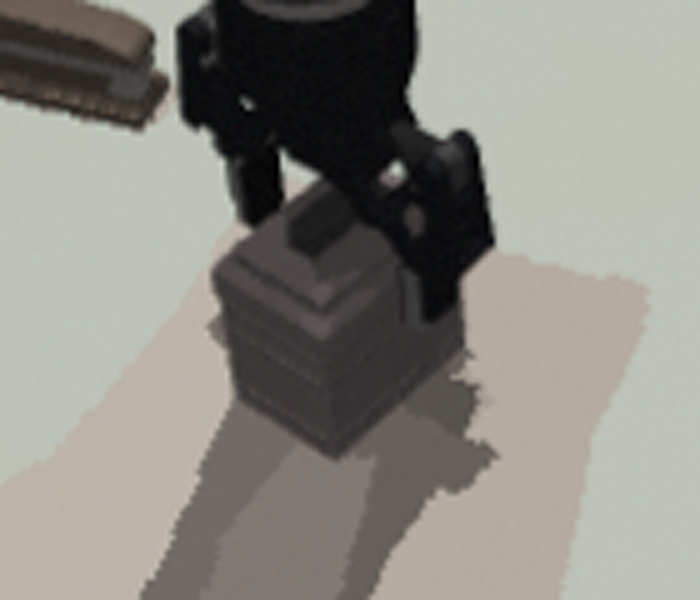

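View pics/w8.png

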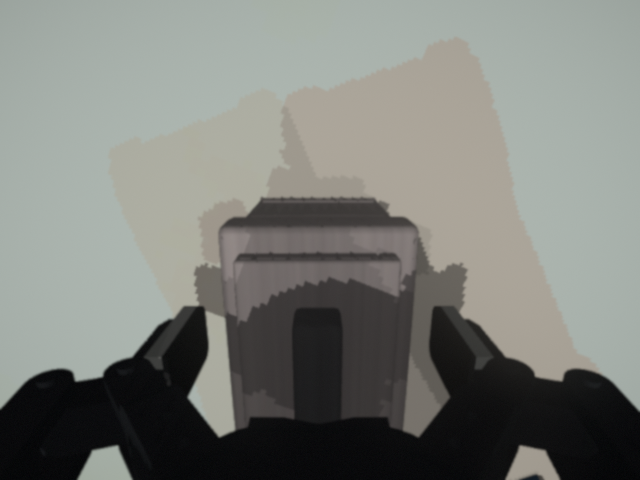

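```bash
python3 -m crank '[[0,0,0,0,0,-0.005,1],[0,0,0,0,0,-0.02,1],[0,0,0,0,0,-0.03,1],[0,0,0,0,0,-0.03,1],[0,0,0,0,0,-0.02,1],[0,0,0,0,0,0,1]]'; python3 - <<'E'
from h import *
togo(*TIN,.09,TY); s=get_state(); tcp=np.array(s['ee_pos'])
im,d,K=look('wrist','w9.png')
P=cloud(K,d,np.ones((480,640),bool))
near=np.hypot(P[:,0]-.528,P[:,1]-.186)<.06
z=P[:,2]
H,e=np.histogram(z[near],bins=np.arange(.05,.11,.001)); print([(round(a*1000),int(b)) for a,b in zip(e,H) if b>150])
for lo,hi in((.096,.105),(.083,.091),(.074,.0815)): rect(P,near&(z>lo)&(z<hi))
im,d,K=look('scene'); P=cloud(K,d,np.ones((480,640),bool)); near=np.hypot(P[:,0]-.528,P[:,1]-.186)<.06;z=P[:,2]
for lo,hi in((.096,.105),(.083,.091),(.074,.0815)): rect(P,near&(z>lo)&(z<hi))
E
```

```text
time: 15.22
ee_pos: [0.5287, 0.1869, 0.1591]
tcp_rot: [3.081, 0.608, 0.006]
wrist_force: [-0.5, 0.3, -0.8]
finger_gap: 0.998
t 15.22 p [0.5287 0.1869 0.1591] shift mm [-1.4  0.8 69.1] turn [ 0.12 -0.18 -0.05] F [-0.5  0.3 -0.8] gap 0.998
[(76, 623), (77, 1995), (78, 1137), (85, 763), (86, 4132), (87, 2589), (88, 174), (99, 294), (100, 944), (101, 502)]
  rect n 1837 c 528.4 187.4 [43.9 13.8] 22.8 z 0.1006
  rect n 7777 c 527.9 187.0 [72.7 50.2] 22.4 z 0.0868
  rect n 4090 c 528.5 186.7 [88.1 64.3] 22.4 z 0.0777
  rect n 125 c 528.3 184.4 [44.5 17.2] 21.3 z 0.0993
  rect n 473 c 528.7 184.2 [73.5 52.8] 24.5 z 0.0859
  rect n 311 c 529.7 183.1 [89.1 66.5] 21.3 z 0.0769
```

View pics/w9.png

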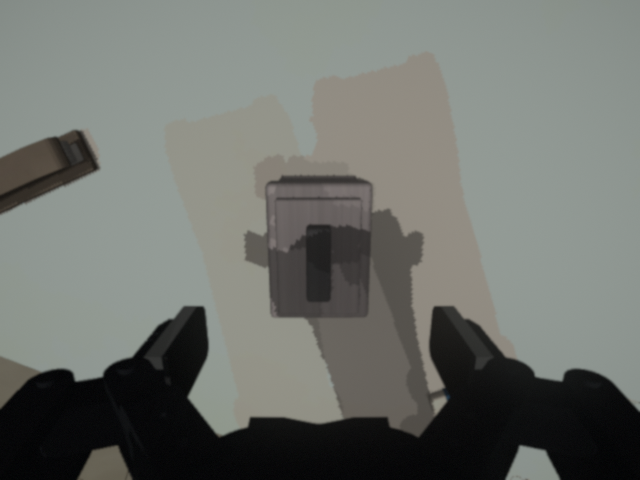

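```bash
sed -i 's/TIN=np.array(\[.5279,.1856\]); TY=22.4/TIN=np.array([.5284,.1867]); TY=22.5/' h.py;  python3 -m crank '[[0,0,0,0,0,0.015,0.45],[0,0,0,0,0,0.02,0.45],[0,0,0,0,0,0.015,0.45],[0,0,0,0,0,0.01,0.45],[0,0,0,0,0,0,0.45]]' 30; python3 - <<'E'
from h import *
togo(*TIN,.0905,TY)
E
```

```text
time: 15.95
ee_pos: [0.5241, 0.1847, 0.0885]
tcp_rot: [3.079, 0.609, -0.013]
wrist_force: [0.5, -0.2, -0.3]
finger_gap: 0.446
t 15.95 p [0.5241 0.1847 0.0885] shift mm [ 4.7 -0.2 -2.1] turn [ 0.09  0.52 -0.12] F [ 0.5 -0.2 -0.3] gap 0.446
```

```bash
python3 -m crank '[[0,0.5,0,0.0045,-0.0002,-0.002,0.45],[0,0,0,0,0,0,0.45]]'; python3 - <<'E'
from h import *
togo(*TIN,.0905,TY)
look('wrist','w10.png'); im,d,K=look('scene')
cv2.imwrite('pics/s10.png',cv2.resize(im[160:280,200:340],None,fx=5,fy=5,interpolation=cv2.INTER_CUBIC)[:600,:700])
E
```

```text
time: 16.2
ee_pos: [0.5292, 0.1872, 0.0913]
tcp_rot: [3.081, 0.609, 0.003]
wrist_force: [-0.3, -0.6, 0.4]
finger_gap: 0.455
t 16.2 p [0.5292 0.1872 0.0913] shift mm [-0.9  0.1  0.8] turn [ 0.09 -0.1  -0.12] F [-0.3 -0.6  0.4] gap 0.455
```

View pics/w10.png

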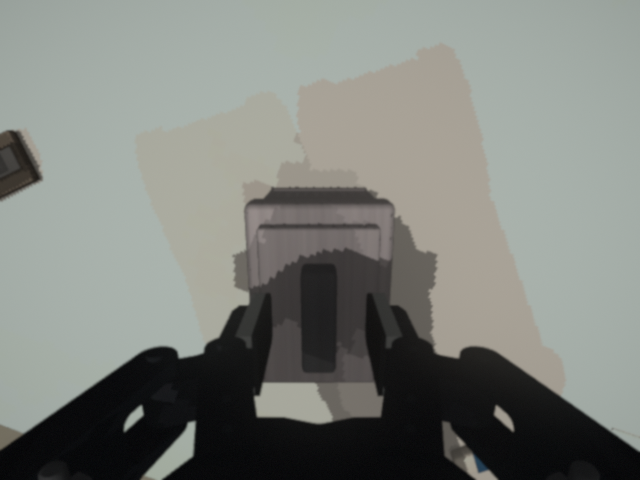

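View pics/s10.png

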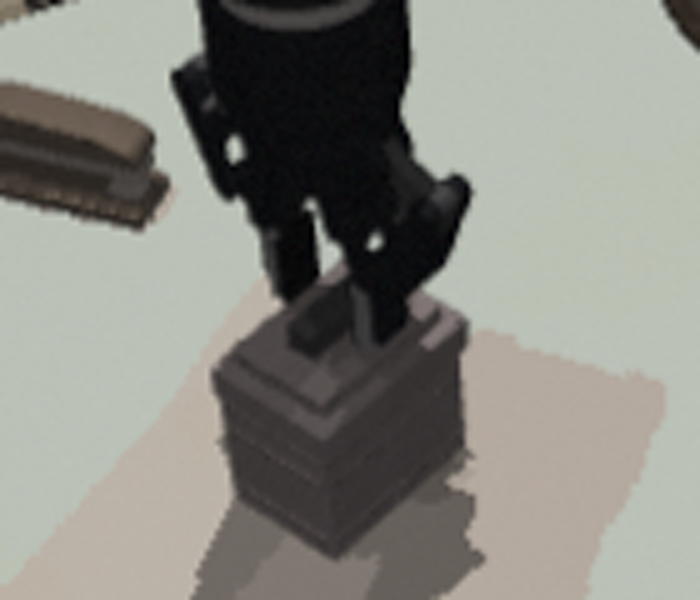

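Handle (x 301–337) is centred between the pads (268/368). Close gently.

```bash
python3 -m crank '[[0,0,0,-0.0005,0,0.0008,0.35],[0,0,0,0,0,0,0.28],[0,0,0,0,0,0,0.22],[0,0,0,0,0,0,0.1],[0,0,0,0,0,0,0.05],[0,0,0,0,0,0,0.05]]' 30; python3 - <<'E'
from h import *
togo(*TIN,.0905,TY)
look('wrist','w11.png'); im,d,K=look('scene')
cv2.imwrite('pics/s11.png',cv2.resize(im[160:280,200:340],None,fx=5,fy=5,interpolation=cv2.INTER_CUBIC)[:600,:700])
E
```

```text
time: 17.05
ee_pos: [0.5288, 0.1869, 0.0911]
tcp_rot: [3.081, 0.609, 0.005]
wrist_force: [0.9, -0.4, -0.2]
finger_gap: 0.151
t 17.05 p [0.5288 0.1869 0.0911] shift mm [-0.4 -0.   0.6] turn [ 0.1  -0.15 -0.13] F [ 0.9 -0.4 -0.2] gap 0.151
```

View pics/w11.png

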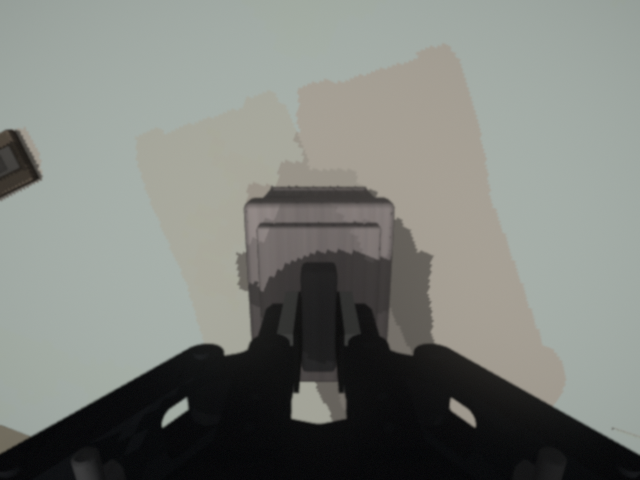

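View pics/s11.png

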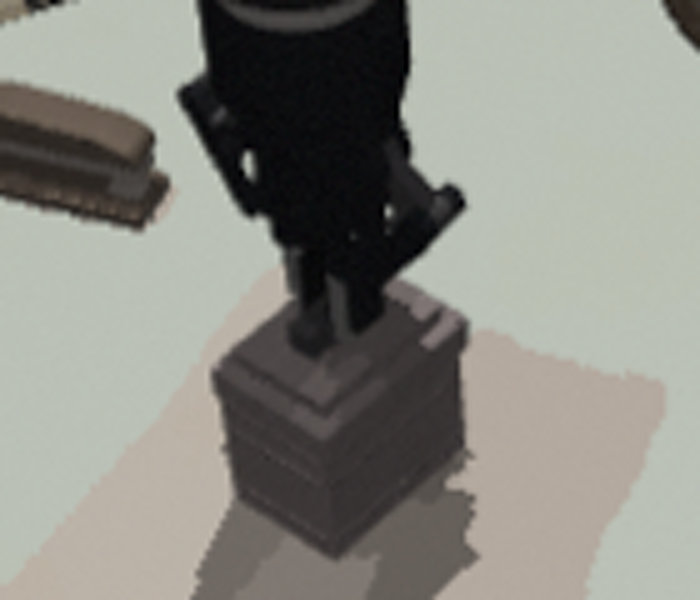

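```bash
python3 -m crank '[[0,0,0,0,0,0,0],[0,0,0,0,0,0,0],[0,0,0,0,0,-0.002,0],[0,0,0,0,0,-0.003,0],[0,0,0,0,0,-0.004,0],[0,0,0,0,0,-0.005,0],[0,0,0,0,0,0,0]]' 50; python3 - <<'E'
from h import *
togo(*TIN,.19,TY)
look('wrist','w12.png'); im,d,K=look('scene')
cv2.imwrite('pics/s12.png',cv2.resize(im[160:280,200:340],None,fx=5,fy=5,interpolation=cv2.INTER_CUBIC)[:600,:700])
E
```

```text
time: 18.02
ee_pos: [0.5285, 0.1867, 0.1059]
tcp_rot: [3.081, 0.609, 0.004]
wrist_force: [-0.3, -0.2, -1.0]
finger_gap: 0.15
t 18.02 p [0.5285 0.1867 0.1059] shift mm [  0.1   0.1 -84.1] turn [ 0.1  -0.12 -0.13] F [-0.3 -0.2 -1. ] gap 0.15
```

View pics/s12.png

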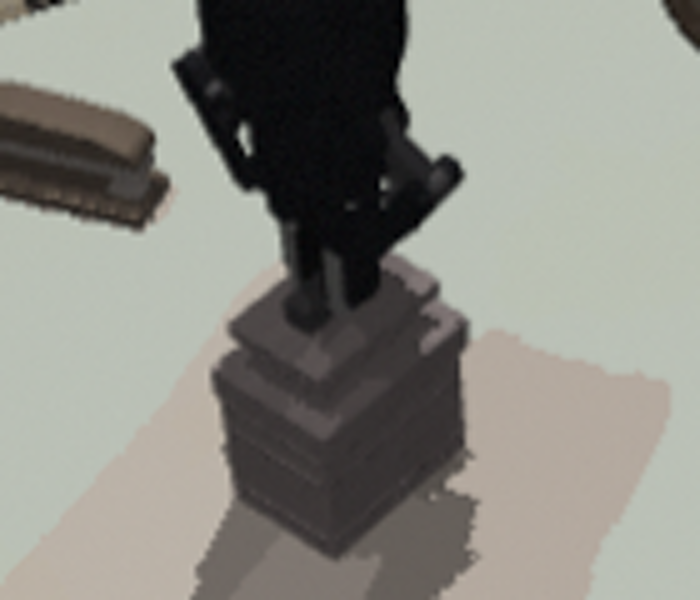

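The outer lid alone has come up level by about 15 mm; the inner lid stays seated. Lifting on to about 10 cm.

```bash
python3 -m crank '[[0,0,0,0,0,-0.01,0],[0,0,0,0,0,-0.015,0],[0,0,0,0,0,-0.02,0],[0,0,0,0,0,-0.02,0],[0,0,0,0,0,-0.015,0],[0,0,0,0,0,-0.006,0],[0,0,0,0,0,0,0],[0,0,0,0,0,0,0]]'; python3 - <<'E'
from h import *
togo(*TIN,.19,TY)
im,d,K=look('scene')
cv2.imwrite('pics/s13.png',cv2.resize(im[130:280,200:340],None,fx=4,fy=4,interpolation=cv2.INTER_CUBIC))
P=cloud(K,d,np.ones((480,640),bool)); near=np.hypot(P[:,0]-.528,P[:,1]-.186)<.06;z=P[:,2]
rect(P,near&(z>.073)&(z<.0815)); rect(P,near&(z>.080)&(z<.088))
for t in ['inner_lid_mid','outer_lid_handle','tin_mouth','glue_stick','stapler','eraser']:
    print(t,[(round(r['p'],2),np.round(w(K,r['point']),3)) for r in spot_point('scene',t)][:2])
E
```

```text
time: 19.12
ee_pos: [0.528, 0.1868, 0.1977]
tcp_rot: [3.08, 0.61, 0.004]
wrist_force: [0.1, 0.7, -1.0]
finger_gap: 0.143
t 19.12 p [0.528  0.1868 0.1977] shift mm [0.3 0.2 7.7] turn [ 0.11 -0.14 -0.11] F [ 0.1  0.7 -1. ] gap 0.143
  rect n 799 c 528.9 183.2 [90.6 67.3] 23.2 z 0.0771
  rect n 303 c 523.7 181.1 [71.5 38.9] 28.2 z 0.082
inner_lid_mid [(0.87, array([0.529, 0.186, 0.068]))]
outer_lid_handle [(0.97, array([0.526, 0.183, 0.2  ]))]
tin_mouth [(0.95, array([0.533, 0.186, 0.059]))]
glue_stick [(0.73, array([0.529, 0.185, 0.2  ])), (0.57, array([ 0.717, -0.041, -0.001]))]
stapler [(0.92, array([0.477, 0.425, 0.001]))]
eraser [(0.77, array([ 0.429,  0.002, -0.001]))]
```

View pics/s13.png

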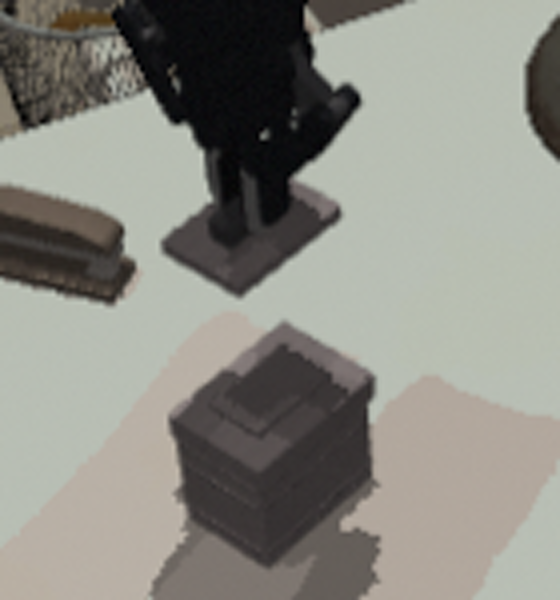

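The outer lid is held level about 107 mm above its nested place, and the inner lid is seated. Handing in.

```bash
python3 -c "
from workcell import *
print(hand_in())"
```

```text
the job is handed in; nothing more can be done
None
```

I handed the job in at about 19 s of robot time; no verdict is reported.

**What I did:**
- I gripped the nested pair by the inner lid's flange, lifted it and carried it to the tin.
- I lowered it until it met the rim and pressed down with about 4–6 N. The TCP stopped at 0.0506 m, the height expected for a fully seated lid, and only then did I let go.
- I then gripped the bar handle and lifted the outer lid alone straight up by about 107 mm.

**Last checks:**
- **Inner lid:** its top measured about 77 mm high (78 expected). Its point was found at (0.529, 0.186, 0.068), against 0.069 expected for the seated height. The picture shows it flush on the rim.
- **Outer lid:** it is held level over the tin, with the handle at about z = 0.20, a steady gripper opening of 0.14–0.15, and about 1 N hanging from the wrist.
- **Tin and bystanders:** each reads within about 4 mm of its starting place, which is the measuring error, so nothing was disturbed.

**Disagreements:**
- The scene camera places the lid's y about 3 mm lower than the wrist camera does. I relied on measuring the lid and the tin together in the wrist picture.
- The network also reported a false glue stick at the outer lid. The real one reads unchanged.

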